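# Hold the strain reference in the corner of the polariscope stage

## Robot

A 7-joint arm with a two-finger parallel gripper is mounted at the origin on a cart in front of the work surface, level with it; the furniture and walls round the work are solid. World frame = base frame: x ahead of the robot, y to its left, z up, the work surface at z = 0. Lengths are in mm, angles in rad, forces in N, time in s.
With the tool pointing down it reaches from about 400 to 925 mm from the base axis. Payload 4.1 kg.
Tool frame: the origin (TCP) lies on the mounting face of the last link; the fingertips stand 173 mm ahead of it and the grasp point (between the pads) lies 155 mm ahead of it; z points along the fingers, y is the direction in which the jaws open and shut (so a half turn about z gives the same grasp; the last joint's range is limited). The gripper opens to 85 mm and grips with 20 to 120 N. Pads are 22 mm wide; open, the fingers measure 114 mm over their backs; the gripper's body (76 mm by 85 mm) begins 54 mm behind the grasp point. The pads swing forward as they close: fully open they stand 13 mm farther back than shut.
Start: joints at [1.002, 0.398, 0.045, 1.537, -0.019, 1.207, -0.051], TCP at [294.293, -579.577, 404.747] pointing down, gripper open.
Joint ranges: [-2.82, 2.82], [-0.49, 2.23], [-1.37, 1.46], [0, 2.46], [-1.36, 4.5], [0.23, 2], [-2.94, 2.94]. Speed limits (rad/s): [2.57, 2.57, 3.14, 3.14, 3.14, 3.14, 3.14].

## Interface

Orientations are given as [roll, pitch, yaw] about the fixed x, y, z axes, in that order (R = Rz(yaw) Ry(pitch) Rx(roll)).
In Python, from cell import arm gives the robot as it stands. The module is installed in compiled form; this text tells all that it offers.
- The arm moves only by the tool arm_command, never from a script. Its argument "plan" is a list of rows, each a list of 7 numbers: the turn, a rotation vector about the world's x, y, z in degrees, then the shift along the world's x, y, z in mm, then the finger opening in mm, from 0 to 85.4. In form: [[rx, ry, rz, x, y, z, hand], ...]. A call has 1 to 5 rows; each row shifts and turns the commanded pose from where the row before left it; what a row does not reach is not made up. A row lasts 1/10 s, in which the tool goes at most 50 mm and 8.59 degrees, less where a joint would pass 70% of its speed; a pose out of reach is approached as far as the arm can. A call with a gripper value outside its range is refused whole. The fingers move at their own pace and stop on an object; the grip force is fixed at half the most. Time passes only in rows, so rows that do not move let the fingers close. It gives the time, the measured TCP pose, the force and the opening at its end, in the units of the state.
- arm.observe(): the state, without advancing time (a new reading comes with each control period).
- arm.read_camera(name): name is "side" or "top" or "wrist"; returns the picture (420x560x3 uint8, blue, green, red); there is no depth.
- arm.camera_model(name): a dict with "K" (3x3 intrinsics, pixels), "R" (3x3) and "t" (3): a world point X has camera coordinates R X + t. Camera axes: x right, y down, z forward; pixel columns grow to the right and rows downward; lengths in mm; the calibration is good to about 2 mm. The wrist camera is an equidistant fisheye: a pixel r from the principal point sees the ray r / f radians off the axis. A picture is of the moment at which its call begins: read the wrist's pose just before it. camera_model takes no time and is no camera call; for the wrist camera it gives the pose at the moment of the call.
- arm.close_job(): hands the job in, once; it reports no verdict.
Trained networks look in the newest picture that a camera, given by its name, has taken for a name from the list of things; names that differ only in an ending like _2 or _b are one class to them, and where a whole thing is asked for, a point or a joint stands for the part that bears it (a point fixed in the world has none). Each returns a list of dicts, best first, with "score" (0 to 1); they miss things now and then, are a little off and sometimes report something else, mostly with a low value. They report only what shows in the picture. A call takes as long as a camera call. They do not tell look-alikes from the thing itself.
- arm.silhouettes(camera, thing): "region" (420x560 bool, what is visible of it) and "point" ([row, column] in pixels, amid what is visible of it).
The state is a dict: "t": time; "joint_positions": joint angles; "dq": joint speeds; "tau": joint torques, N m; "tcp_pos": TCP position; "tcp_rot": TCP orientation; "force": force on the tool from outside, world axes, zero at the start; "moment": the same for the moment, N m; "grip_width": opening from 0.0 (shut) to 1.0 (fully open).
Only numpy, scipy, OpenCV 4.12 (cv2) and the standard library are available. Lean on these libraries where they do the work, as an engineer would, in place of code of your own. Each camera call takes 0.05 s, during which the arm holds its last target.

## Task

Get the polariscope ready for its calibration picture. First turn the polariser lever to 30 degrees on the left-hand half of its scale, the second long mark left of the centre mark. Then pick up the aluminium-framed glass reference, lay it flat on the black stage with its long side along the long fence, push it into the corner so that it touches both fences at once, and finish while still gripping it and pressing it into the corner; leave the other things on the bench alone.

Things in the scene. Friction and masses are not known exactly. Their poses are not given: they have to be found in the camera images.
- light_base: Polariscope light base, fixed: grey drum, 160 mm diameter, flat black top (the stage) 45 mm above the bench; grey housing behind it (to 150 mm along +x, 112 mm wide, 40 mm high). Origin: drum axis at bench height; x from the lever side to the housing, y left seen from the lever side, z up. White arc on the stage rim: long tick every 15 degrees, short every 5, longest at the centre (0, along -x).
- seat (a point): Point in the middle of the stage surface (over the white lit window, 45 mm above the bench), axes as the light base. When the reference lies against both fences its origin is at this point and its x and y axes are parallel to these (either way round). Friction of the reference on the stage and along the fences is about 0.6, so each fence also takes up some of the push on the other.
- fence_long: The long steel fence bar on the far side of the stage, 88 mm long (along y), 8 mm thick, 8 mm high above the stage; origin in the middle of its underside. Its working face looks to -x of the light base, 24 mm from the seat.
- fence_short: The short steel fence bar on the left side of the stage, 42 mm long (along x), 8 mm thick, 8 mm high above the stage; origin in the middle of its underside. Its working face looks to -y of the light base, 40 mm from the seat.
- lever (a joint): Angle of the polariser lever about the drum's axis, rad: 0 when it points along -x of the light base (centre mark), positive when its knob is turned left (to +y of the light base, clockwise seen from above); range -1.05 to 1.05; 30 degrees left is +0.524. It stays where it is left (friction about 1.5 N at the knob).
- lever_knob (a point): Centre of the top of the lever's upright black knob: a vertical cylinder, 13 mm diameter, 115 mm from the drum's axis, from 38 to 76 mm above the bench; below it an 8 mm steel pin and the flat lever arm (22 to 28 mm above the bench). A steel index finger on the lever points at the arc.
- mount: Strain reference, loose: glass plate in a machined aluminium frame, 48 x 80 x 30 mm (x, y, z), about 0.2 kg, open through the middle. Origin: centre of its underside; x across the short width (48 mm, the width to grip), y along the length. The fences are lower: fingers that grip it more than 8 mm above its underside clear them.
- analyser: Bystander: hand-held analyser lying flat, a black ring of 68 mm diameter, 11 mm thick, with a straight handle along its -y. Origin in the middle of the ring's underside. Do not disturb.
- timer: Bystander: white lab timer, 66 x 58 x 20 mm, lying on the bench. Origin in the middle of its underside. Do not disturb.
There are look-alikes about, which are no part of the job. Of the things that look like the mount, the larger one is meant.

How it is judged:
By the outcome, as a careful person would: the job done as asked, in the order asked, and still so for the second after the job is handed in, while the arm keeps its last pose, push and grip.
It also fails if it takes over 72 s, if anything falls off the work surface, if the arm or the gripper's body presses on something with over 40 N, if the wrist force passes 120 N, or if a joint passes its speed limit or range.

## Working session

There is one attempt and no reset: what is moved stays moved. The work goes in short steps, Python scripts to look and compute and a tool call to move; the robot and the scene stay as the last step left them, time stands still between calls to the robot, and variables do not carry over. Pictures are saved under pics/ and viewed, and the job is handed in when it is done.

Besides the shell and the picture viewer there is one more tool, called after ">>>" as name([rows], argument=value, ...), one row to a line, values as JSON. arm_command: Moves the arm, as the interface text tells. Its arguments: {"type":"object","properties":{"plan":{"type":"array","items":{"type":"array","items":{"type":"number"}}}},"required":["plan"]}

```bash
mkdir -p pics; python3 - <<'E'
from cell import arm
import cv2
o=arm.observe();print({k:o[k] for k in('t','tcp_pos','tcp_rot','force','grip_width')})
for n in('top','side','wrist'):
    m=arm.camera_model(n);print(n,m)
    cv2.imwrite(f'pics/{n}0.png',arm.read_camera(n))
E
```

```text
{'t': 0.0, 'tcp_pos': array([ 294.14850505, -579.30860393,  403.65940168]), 'tcp_rot': array([-3.13964794e+00,  1.52939477e-04,  4.69875812e-01]), 'force': array([ 0.33518785, -0.02884174,  0.44504323]), 'grip_width': 0.9998772275128087}
top {'K': array([[480.82711749,   0.        , 273.81077459],
       [  0.        , 480.82711749, 216.08323789],
       [  0.        ,   0.        ,   1.        ]]), 'R': array([[ 0.05865682, -0.99826764,  0.00459275],
       [-0.97548851, -0.05829457, -0.21218838],
       [ 0.21208853,  0.00796613, -0.97721799]]), 't': array([-355.88508863,  509.80597157,  835.96321645])}
side {'K': array([[481.04966163,   0.        , 282.98705423],
       [  0.        , 481.04966163, 202.0112174 ],
       [  0.        ,   0.        ,   1.        ]]), 'R': array([[ 0.9892916 , -0.14533126, -0.01345191],
       [-0.08038213, -0.46559615, -0.88133929],
       [ 0.12182299,  0.87298285, -0.4722924 ]]), 't': array([-553.9388075 ,  -24.38745897, 1217.30758413])}
wrist {'K': array([[325.1922621 ,   0.        , 277.9559162 ],
       [  0.        , 325.1922621 , 213.23142922],
       [  0.        ,   0.        ,   1.        ]]), 'R': array([[ 0.45244284, -0.8917923 , -0.00140438],
       [-0.85056042, -0.43199646,  0.29987668],
       [-0.26803441, -0.13448255, -0.95397694]]), 't': array([-649.8713291 ,  -40.19299157,  379.53321218])}
```

View pics/top0.png

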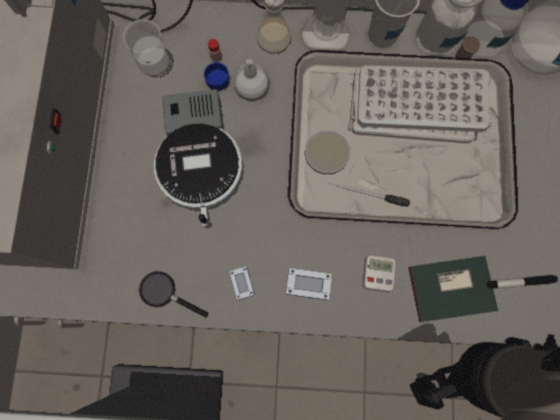

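View pics/side0.png

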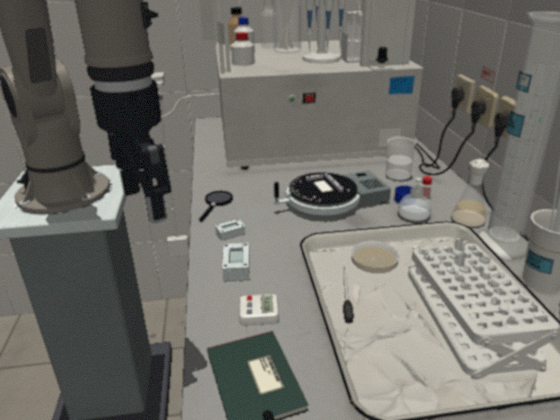

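View pics/wrist0.png

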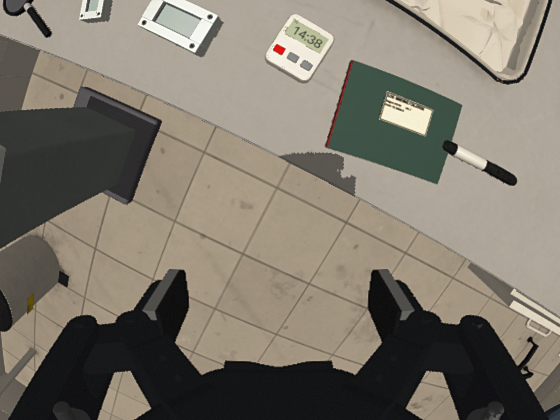

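```bash
cat > h.py <<'E'
from cell import arm
import numpy as np, cv2
def ray(m,uv,fish):
    K=m['K'];d=np.array([(uv[0]-K[0,2])/K[0,0],(uv[1]-K[1,2])/K[1,1]])
    if fish:
        r=np.hypot(*d); v=np.array([*(d/r*np.sin(r) if r>1e-9 else d),np.cos(r)])
    else: v=np.array([*d,1.])
    return m['R'].T@v
def bp(m,uv,z,fish=False):
    R,t=m['R'],m['t'];C=-R.T@t;v=ray(m,uv,fish);return C+v*(z-C[2])/v[2]
def pj(m,X,fish=False):
    c=m['R']@np.asarray(X,float)+m['t'];K=m['K']
    if fish:
        s=np.hypot(c[0],c[1]);th=np.arctan2(s,c[2]);x,y=c[:2]/s*th
    else:x,y=c[:2]/c[2]
    return np.array([K[0,0]*x+K[0,2],K[1,1]*y+K[1,2]])
E
python3 - <<'E'
from h import *
m=arm.camera_model('top')
img=arm.read_camera('top')
for th,z in(('light_base',45),('lever_knob',76),('mount',30),('fence_long',53),('fence_short',53),('analyser',11),('timer',20)):
    for s in arm.silhouettes('top',th):
        p=s['point'];reg=s['region'].astype(np.uint8)
        c=max(cv2.findContours(reg,0,2)[0],key=cv2.contourArea)
        w=np.array([bp(m,q[0],z)[:2] for q in c],np.float32)
        print(th,round(s['score'],2),p,bp(m,p[::-1],z).round(0),reg.sum(),cv2.minAreaRect(w))
crop=img[100:310,130:340];cv2.imwrite('pics/c1.png',cv2.resize(crop,None,fx=2.8,fy=2.8,interpolation=cv2.INTER_CUBIC))
E
```

```text
light_base 0.94 [155.5, 196.4] [ 643. -169.   45.] 7975 ((640.7706298828125, -170.55357360839844), (273.4660949707031, 169.1522979736328), 4.192097187042236)
lever_knob 0.61 [200.6, 209.9] [ 547. -207.   76.] 920 ((583.4171752929688, -204.47750854492188), (128.4547576904297, 165.25831604003906), 39.61735916137695)
mount 0.82 [285.0, 312.1] [ 409. -403.   30.] 1141 ((410.8974609375, -395.642333984375), (80.83860778808594, 49.687278747558594), 85.60923767089844)
mount 0.56 [282.4, 240.8] [ 406. -271.   30.] 492 ((404.82666015625, -272.317626953125), (54.4150390625, 32.189579010009766), 18.469907760620117)
mount 0.46 [155.1, 197.6] [ 649. -169.   30.] 8169 ((647.9461669921875, -168.7574462890625), (278.27923583984375, 173.74627685546875), 4.166737079620361)
fence_long 0.47 [148.0, 187.5] [ 654. -152.   53.] 130 ((655.0870971679688, -159.8962860107422), (7.353007793426514, 82.8680648803711), 11.253861427307129)
fence_long 0.3 [155.8, 196.6] [ 639. -171.   53.] 8078 ((638.56689453125, -168.95413208007812), (268.5039367675781, 167.89881896972656), 15.256969451904297)
fence_short 0.59 [203.3, 207.5] [ 548. -200.   53.] 619 ((568.01904296875, -199.58120727539062), (107.4903564453125, 163.53384399414062), 25.793609619140625)
fence_short 0.46 [161.7, 174.7] [ 625. -130.   53.] 102 ((617.3516845703125, -127.6850814819336), (42.73906707763672, 9.192499160766602), 11.984282493591309)
analyser 0.7 [289.3, 160.2] [ 386. -119.   11.] 1282 ((380.7820129394531, -146.52481079101562), (138.58741760253906, 65.24921417236328), 82.34732818603516)
timer 0.84 [275.7, 379.0] [ 435. -529.   20.] 1083 ((438.80889892578125, -527.4097900390625), (59.931400299072266, 67.15520477294922), 88.65060424804688)
```

View pics/c1.png

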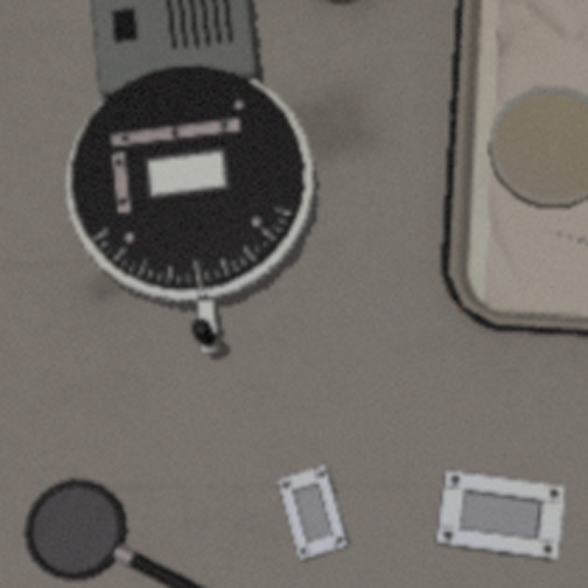

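>>> arm_command([
  [0,0,-2.4,21,39,0,85],
  [0,0,-2.4,21,39,0,85],
  [0,0,-2.4,21,39,0,85],
  [0,0,-2.4,21,39,0,85],
  [0,0,-2.4,21,39,0,85],
])

```text
t: 1.05
tcp_pos: [399.9, -382.9, 405.0]
tcp_rot: [3.141, -0.0, 0.259]
force: [0.6, -0.2, 0.2]
grip_width: 0.996
```

```bash
python3 - <<'E'
from h import *
cv2.imwrite('pics/w1.png',arm.read_camera('wrist'))
E
```

```text
(no output)
```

View pics/w1.png

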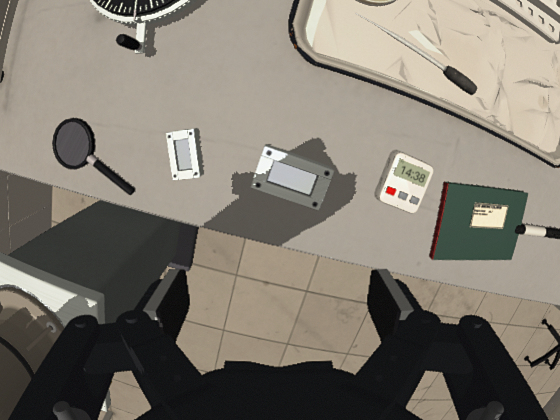

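```bash
python3 - <<'E'
from h import *
m=arm.camera_model('wrist');img=arm.read_camera('wrist')
for s in arm.silhouettes('wrist','mount'):
    reg=s['region'].astype(np.uint8);c=max(cv2.findContours(reg,0,2)[0],key=cv2.contourArea)
    w=np.array([bp(m,q[0],30,True)[:2] for q in c],np.float32)
    print(s['score'],s['point'],cv2.minAreaRect(w))
g=cv2.resize(img[130:225,235:345],None,fx=6,fy=6,interpolation=cv2.INTER_CUBIC);cv2.imwrite('pics/w1c.png',g)
E
```

```text
0.65 [157.2, 191.5] ((408.3567199707031, -276.2523498535156), (54.92563247680664, 37.13026809692383), 20.52123260498047)
0.63 [184.6, 300.8] ((411.8998718261719, -397.3957824707031), (82.03031921386719, 54.54707717895508), 85.7627182006836)
```

View pics/w1c.png

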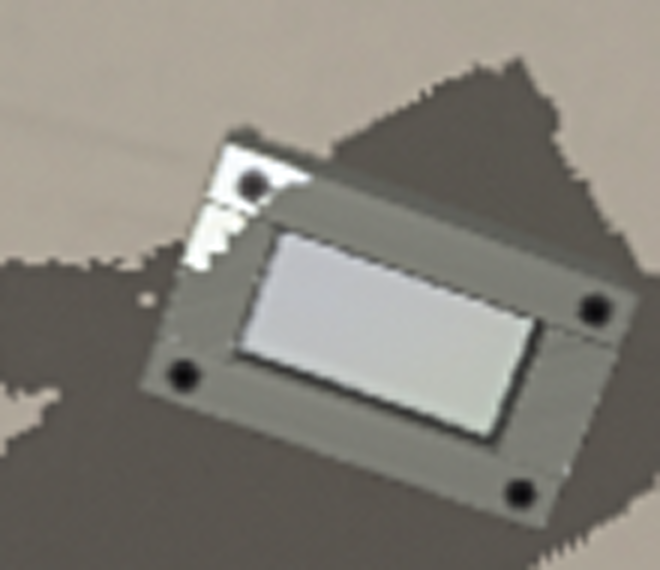

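>>> arm_command([
  [0,0,-2,23,40,0,50],
  [0,0,-2,23,40,0,40],
  [0,0,-2,23,40,0,40],
  [0,0,-2,23,40,0,40],
  [0,0,-2,20,40,0,40],
])

```text
t: 1.7
tcp_pos: [511.9, -184.5, 405.0]
tcp_rot: [3.14, -0.001, 0.082]
force: [0.3, -0.4, -0.4]
grip_width: 0.466
```

```bash
python3 - <<'E'
from h import *
o=arm.observe();m=arm.camera_model('wrist')
img=arm.read_camera('wrist');cv2.imwrite('pics/w2.png',img)
import pickle;pickle.dump((m,img),open('w2.pkl','wb'));print(o['tcp_pos'],o['tcp_rot'])
for th,z in(('lever_knob',76),('fence_long',53),('fence_short',53)):
    for s in arm.silhouettes('wrist',th):
        p=s['point'];reg=s['region'].astype(np.uint8)
        c=max(cv2.findContours(reg,0,2)[0],key=cv2.contourArea)
        w=np.array([bp(m,q[0],z,True)[:2] for q in c],np.float32)
        print(th,round(s['score'],2),p,bp(m,p[::-1],z,True).round(0),reg.sum(),cv2.minAreaRect(w))
E
```

```text
[ 511.8588986  -184.54854721  404.99715987] [ 3.14048343e+00 -7.06285769e-04  8.23200867e-02]
lever_knob 0.9 [151.6, 282.9] [ 554. -187.   76.] 1680 ((614.2188110351562, -167.23191833496094), (149.9796600341797, 156.7050323486328), 61.34565353393555)
lever_knob 0.22 [76.3, 272.0] [ 622. -172.   76.] 21167 ((604.505859375, -172.62567138671875), (187.65980529785156, 148.61529541015625), 3.546154737472534)
fence_long 0.67 [45.6, 267.1] [ 656. -164.   53.] 851 ((653.81640625, -161.3657989501953), (10.790812492370605, 87.78759002685547), 11.433088302612305)
fence_short 0.95 [79.6, 225.8] [ 619. -126.   53.] 407 ((617.0486450195312, -128.97239685058594), (42.00176239013672, 10.171700477600098), 9.57036018371582)
```

View pics/w2.png

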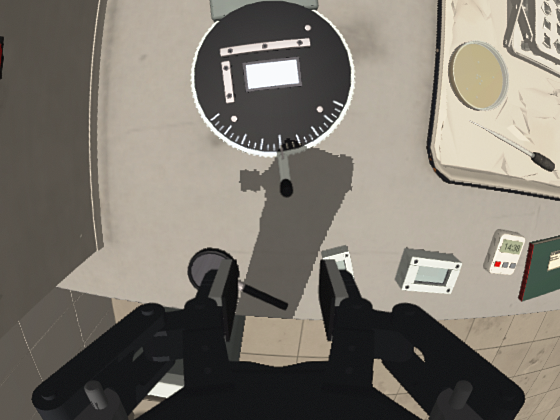

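```bash
python3 - <<'E'
from h import *
import pickle;m,img=pickle.load(open('w2.pkl','rb'))
g=cv2.resize(img[25:205,185:365],None,fx=3.3,fy=3.3,interpolation=cv2.INTER_CUBIC);cv2.imwrite('pics/w2c.png',g)
E
```

```text
(no output)
```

View pics/w2c.png

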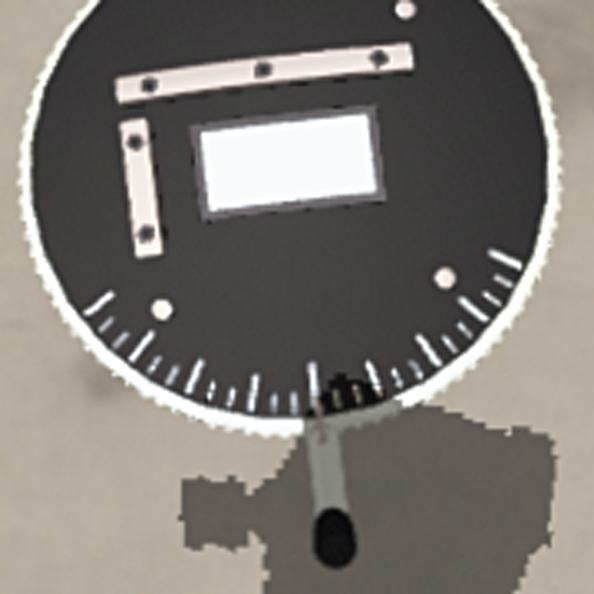

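```bash
python3 - <<'E'
from h import *
import pickle;m,img=pickle.load(open('w2.pkl','rb'))
f=lambda x,y,z: bp(m,(185+x/3.3,25+y/3.3),z,True)[:2]
# black stage dark mask -> circle
g=cv2.cvtColor(img,cv2.COLOR_BGR2GRAY)
# rays from approx stage px for inner dark->white edge
pts=[]
for a in np.arange(0,360,3):
    prev=None
    for r in np.arange(60,95,.5):
        x=272+r*np.cos(np.radians(a));y=75+r*np.sin(np.radians(a))
        if y<3 or y>400: break
        v=cv2.getRectSubPix(g,(1,1),(float(x),float(y)))[0,0]
        if v>140: pts.append((a,*bp(m,(x,y),45,True)[:2]));break
P=np.array(pts)
A=np.c_[2*P[:,1:],np.ones(len(P))]
keep=np.ones(len(P),bool)
for i in range(8):
    s=np.linalg.lstsq(A[keep],(P[keep,1:]**2).sum(1),rcond=None)[0];R=np.sqrt(s[2]+s[0]**2+s[1]**2)
    res=np.hypot(P[:,1]-s[0],P[:,2]-s[1])-R;keep=abs(res)<max(1.0,1.5*np.median(abs(res)))
print('circle',s[:2],R,keep.sum(),len(P))
# fence tops corners
L=[f(114,79,53),f(411,43,53),f(414,66,53),f(118,103,53)]
S=[f(120,121,53),f(146,118,53),f(162,254,53),f(136,257,53)]
ang=lambda p,q:np.degrees(np.arctan2(*(q-p)[::-1]))
print('long len',np.linalg.norm(L[0]-L[1]),'yaw',ang(L[1],L[0])-90,ang(L[2],L[3])-90,'mid',sum(L)/4)
print('short',np.linalg.norm(S[0]-S[3]),'yaw',ang(S[3],S[0]),ang(S[2],S[1]),'mid',sum(S)/4)
W=[f(202,133,45),f(373,112,45),f(381,191,45),f(212,213,45)]
print('window mid',sum(W)/4,'yaw',ang(W[1],W[0])-90,ang(W[2],W[3])-90)
print('center tick',f(312,363,45),f(317,410,45),'30L tick',f(202,360,45),f(190,393,45),'knob',f(335,545,76))
a=np.radians(11)
c=sum(W)/4
for q in (f(312,363,45),f(202,360,45),f(190,393,45),f(373,362,45),f(335,545,76)):
    d=q-c; print(np.hypot(*d),np.degrees(np.arctan2(-d[1],-d[0])))
E
```

```text
circle [ 628.59308531 -170.58857675] 79.39213307422574 82 104
long len 88.3102936217505 yaw 11.291992029949384 11.556522214092197 mid [ 654.91989428 -161.76218725]
short 42.037396654780615 yaw 10.951679559839427 10.981582577483346 mid [ 616.85492351 -128.4293421 ]
window mid [ 628.32214286 -172.1866231 ] yaw 11.74579812968939 12.198665113190373
center tick [ 566.79124799 -183.31719197] [ 552.42960338 -186.04740905] 30L tick [ 565.21774987 -149.73761504] [ 554.77077217 -146.72415925] knob [ 517.56222263 -193.80271315]
62.52951772599683 10.253580130459431
66.97852176758983 -19.582709655184356
77.83406192828286 -19.09514342884522
66.56793985125248 26.44480619354319
112.84952493286015 11.043131943558224
```

>>> arm_command([
  [0,0,6,4,-9,0,40],
  [0,0,0,0,0,-48,40],
  [0,0,0,0,0,-48,40],
  [0,0,0,0,0,-48,40],
  [0,0,0,0,0,0,40],
])

```text
t: 2.4
tcp_pos: [511.0, -195.4, 254.7]
tcp_rot: [-3.136, 0.013, 0.187]
force: [-1.2, 0.6, 0.2]
grip_width: 0.468
```

```bash
python3 - <<'E'
from h import *
img=arm.read_camera('wrist');cv2.imwrite('pics/w3.png',img)
img=arm.read_camera('side');cv2.imwrite('pics/s3.png',cv2.resize(img[120:260,180:400],None,fx=3,fy=3))
print(arm.observe())
E
```

```text
{'t': 2.5, 'joint_positions': array([ 0.40452146,  0.38001563, -0.14630621,  1.91677005,  0.07324993,
        0.85071285, -1.16303796]), 'dq': array([-0.00814091, -0.04603089, -0.0124436 , -0.05181638, -0.00194044,
       -0.00833403, -0.00525998]), 'tau': array([ 6.57275110e-02, -3.90534496e+01, -4.32575773e-01, -1.85908395e+01,
        1.31679585e-02,  1.34968325e-01,  1.37244278e-03]), 'tcp_pos': array([ 514.83672308, -195.5901945 ,  261.05548547]), 'tcp_rot': array([3.14113865e+00, 1.21137299e-03, 1.87640064e-01]), 'force': array([0.65802445, 0.19852879, 0.60937877]), 'moment': array([ 0.04560545, -0.04512755,  0.02482172]), 'grip_width': 0.46867794120058215}
```

View pics/w3.png

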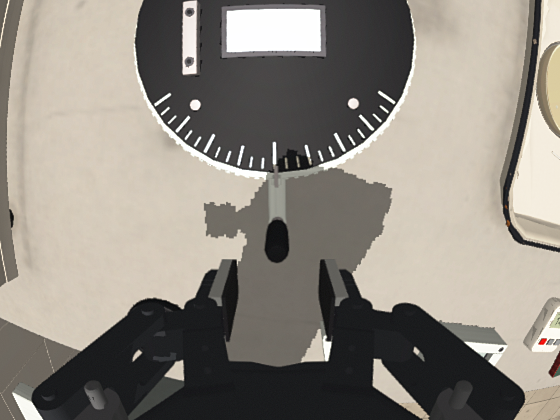

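View pics/s3.png

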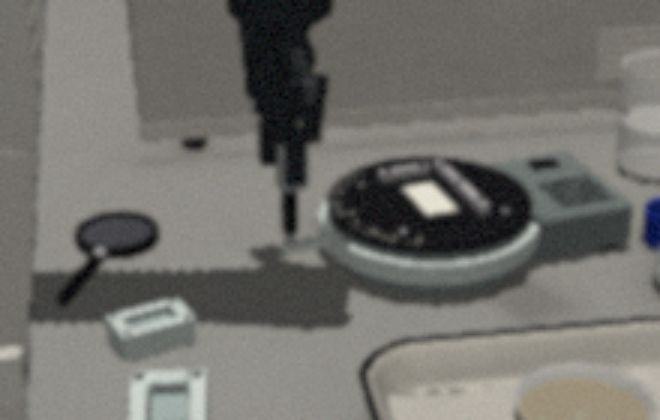

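```bash
python3 - <<'E'
from h import *
m=arm.camera_model('wrist')
for uv in((277,246),(277,252)):print(bp(m,uv,76,True))
for uv in((274,143),(276,165)):print(bp(m,uv,45,True))
X=arm.observe()['tcp_pos']
for x in(516,518,520):
  print(pj(m,(x,-193.7,76),True))
E
```

```text
[ 523.82353266 -194.59949833   76.        ]
[ 520.47860572 -195.22967685   76.        ]
[ 572.41639408 -183.63614956   45.        ]
[ 560.10509125 -187.1115034    45.        ]
[272.55575455 259.12064767]
[273.24443961 255.73869775]
[273.9396212  252.32336796]
```

>>> arm_command([
  [0,0,0,2,1.5,-24,40],
  [0,0,0,0,0,-25,40],
  [0,0,0,0,0,0,40],
])

```text
t: 2.8
tcp_pos: [517.3, -193.0, 212.4]
tcp_rot: [3.141, 0.001, 0.19]
force: [-0.7, 0.4, 0.5]
grip_width: 0.471
```

```bash
python3 - <<'E'
from h import *
img=arm.read_camera('wrist');cv2.imwrite('pics/w4.png',img)
o=arm.observe();print(o['tcp_pos'],o['tcp_rot'],o['force'])
E
```

```text
[ 517.85309166 -193.08406523  213.55560854] [ 3.14006383e+00 -1.47483232e-03  1.89574613e-01] [0.29718974 0.75010728 0.53420358]
```

View pics/w4.png

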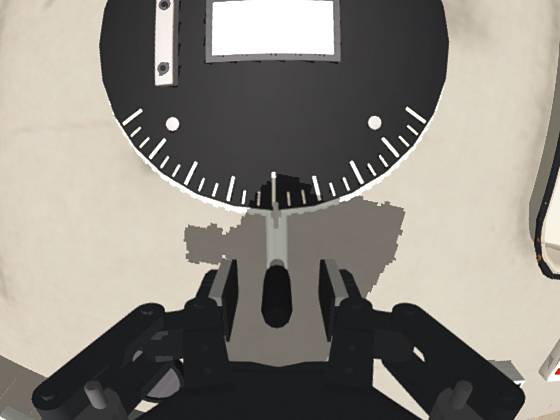

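>>> arm_command([
  [0,0,0,0,0,0,0],
  [0,0,0,0,0,0,0],
  [0,0,0,0,0,0,0],
  [0,0,0,0,0,0,0],
  [0,0,0,0,0,0,0],
])

```text
t: 3.35
tcp_pos: [518.4, -192.6, 214.3]
tcp_rot: [3.139, -0.004, 0.19]
force: [-0.4, 0.7, 5.5]
grip_width: 0.132
```

```bash
python3 - <<'E'
from h import *
img=arm.read_camera('wrist');cv2.imwrite('pics/w5.png',img)
o=arm.observe();print(o['tcp_pos'],o['tcp_rot'],o['force'],o['grip_width'])
E
```

```text
[ 518.41828051 -192.61496484  214.28070079] [ 3.13922412 -0.00353956  0.19022259] [-0.81116026  1.09841359  5.73947484] 0.13111921990198452
```

View pics/w5.png

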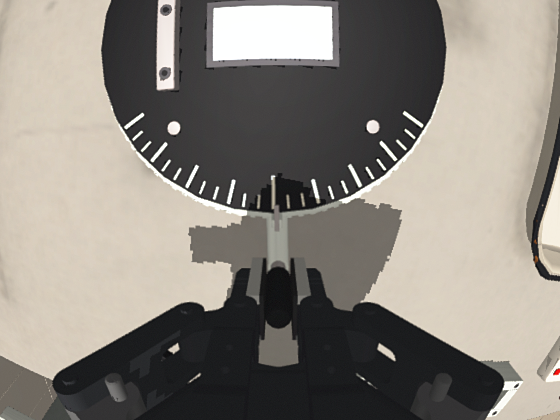

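>>> arm_command([
  [0,0,-5,-1.5,9.9,0,0],
  [0,0,-5,-0.6,10,0,0],
  [0,0,-5,0.2,10,0,0],
  [0,0,-5,1.1,10,0,0],
  [0,0,-5,2,9.8,0,0],
])

```text
t: 3.9
tcp_pos: [519.1, -143.2, 214.2]
tcp_rot: [3.14, -0.003, -0.25]
force: [-2.3, -2.0, 6.9]
grip_width: 0.135
```

>>> arm_command([
  [0,0,-5,2.8,9.6,0,0],
  [0,0,0,0,0,0,0],
  [0,0,0,0,0,0,0],
])

```text
t: 4.2
tcp_pos: [522.2, -132.5, 214.2]
tcp_rot: [-3.141, -0.003, -0.333]
force: [-2.5, 1.3, 8.5]
grip_width: 0.134
```

```bash
python3 - <<'E'
from h import *
img=arm.read_camera('wrist');cv2.imwrite('pics/w6.png',img)
cv2.imwrite('pics/w6c.png',cv2.resize(img[120:330,150:410],None,fx=2.8,fy=2.8,interpolation=cv2.INTER_CUBIC))
o=arm.observe();print(o['tcp_pos'],o['tcp_rot'],o['force'],o['grip_width'])
E
```

```text
[ 522.17578727 -132.57622705  214.2512982 ] [-3.14098472e+00 -2.71262313e-03 -3.33074169e-01] [-2.56413223  1.21660851  8.60613461] 0.1344289394943731
```

View pics/w6c.png

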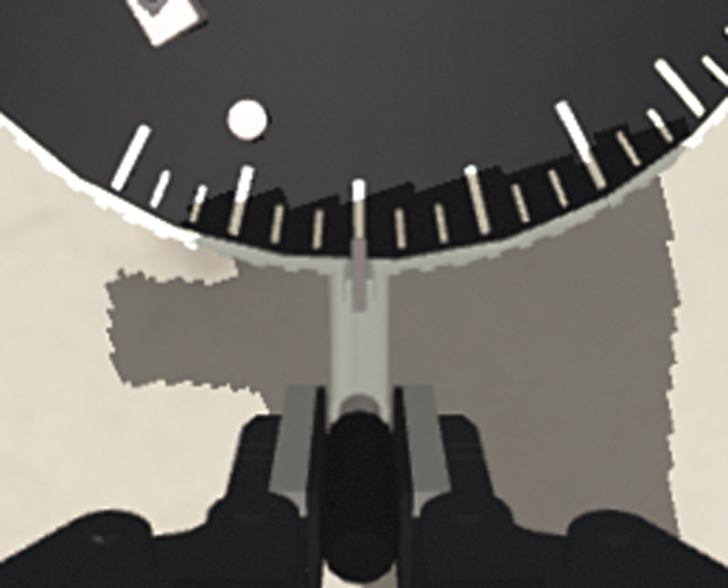

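>>> arm_command([
  [0,0,0,0,0,0,40],
  [0,0,0,0,0,0,40],
  [0,0,0,0,0,0,40],
  [0,0,0,0,0,0,40],
  [0,0,0,0,0,25,40],
])

```text
t: 4.75
tcp_pos: [519.6, -132.4, 234.1]
tcp_rot: [3.14, 0.007, -0.333]
force: [-0.3, 0.3, 0.8]
grip_width: 0.466
```

>>> arm_command([
  [0,0,0,0,0,45,40],
  [0,0,0,0,0,45,40],
  [0,0,0,0,0,45,40],
  [0,0,0,0,0,0,60],
])

```text
t: 5.15
tcp_pos: [523.5, -133.3, 378.5]
tcp_rot: [-3.14, -0.013, -0.333]
force: [1.4, -0.4, 0.7]
grip_width: 0.621
```

```bash
python3 - <<'E'
from h import *
import pickle
m=arm.camera_model('wrist')
img=arm.read_camera('wrist');cv2.imwrite('pics/w7.png',img);pickle.dump((m,img),open('w7.pkl','wb'))
cv2.imwrite('pics/w7c.png',cv2.resize(img[0:250,130:410],None,fx=2.4,fy=2.4,interpolation=cv2.INTER_CUBIC))
o=arm.observe();print(o['tcp_pos'],o['tcp_rot'],o['force'],o['grip_width'])
E
```

```text
[ 522.35305734 -133.06468671  375.18559359] [-3.14059617 -0.00737623 -0.33317759] [ 0.03679193 -0.76416858 -0.28430048] 0.697878564437022
```

View pics/w7c.png

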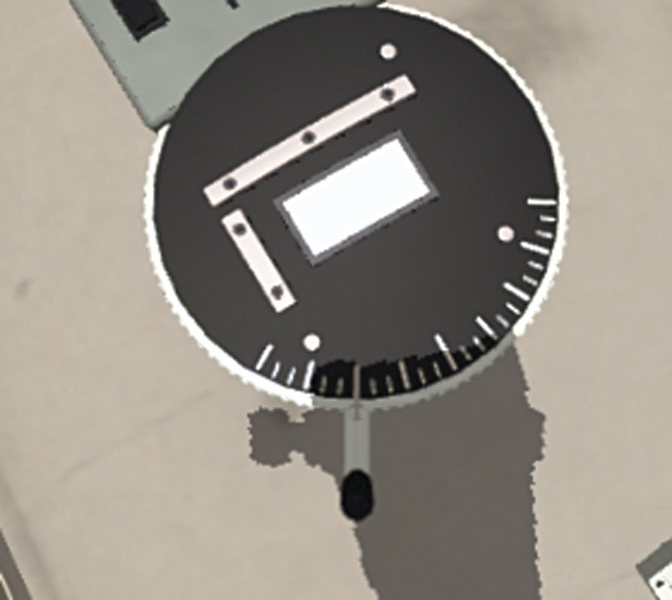

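```bash
python3 - <<'E'
from h import *
import pickle;m,img=pickle.load(open('w7.pkl','rb'))
f=lambda x,y,z: bp(m,(130+x/2.4,y/2.4),z,True)[:2]
L=[f(204,189,53),f(406,75,53),f(415,91,53),f(214,207,53)]
S=[f(221,218,53),f(239,210,53),f(295,301,53),f(277,312,53)]
ang=lambda p,q:np.degrees(np.arctan2(*(q-p)[::-1]))
print(np.linalg.norm(L[0]-L[1]),ang(L[1],L[0])-90,ang(L[2],L[3])-90,sum(L)/4)
print(np.linalg.norm(S[0]-S[3]),ang(S[3],S[0]),ang(S[2],S[1]),sum(S)/4)
a=np.radians(11.2);xb=np.array([np.cos(a),np.sin(a)]);yb=np.array([-xb[1],xb[0]])
def seat(l,s): return xb*(l@xb-28)+yb*(s@yb-44)
print(seat(sum(L)/4,sum(S)/4), seat(np.array([654.92,-161.76]),np.array([616.85,-128.43])))
W=[f(276,202,45),f(399,132,45),f(437,192,45),f(314,266,45)];print(sum(W)/4)
# mount from w1: silhouette in top
E
```

```text
87.52153499075379 10.852303415193475 11.445607691085911 [ 654.4894788  -161.66238972]
42.11745290242308 10.662063358542984 11.50777687498441 [ 616.81647733 -128.13727486]
[ 627.76004314 -170.82463255] [ 628.21276303 -171.03435441]
[ 627.78576907 -171.04318565]
```

>>> arm_command([
  [0,0,8.1,-8.5,-23,0,85],
  [0,0,8.1,-8.5,-23,0,85],
  [0,0,8.1,-8.5,-23,0,85],
  [0,0,8.1,-8.5,-23,0,85],
  [0,0,8.1,-8.5,-23,0,85],
])

```text
t: 5.7
tcp_pos: [477.8, -248.4, 369.8]
tcp_rot: [-3.139, 0.002, 0.38]
force: [0.4, -0.1, 0.6]
grip_width: 0.994
```

>>> arm_command([
  [0,0,8.1,-8.5,-23,0,85],
  [0,0,8.1,-8.5,-23,0,85],
  [0,0,8.1,-8.5,-23,0,85],
  [0,0,8.1,-8.5,-23,0,85],
  [0,0,8.1,-8.5,-23,0,85],
])

```text
t: 6.2
tcp_pos: [435.4, -363.3, 369.7]
tcp_rot: [-3.138, -0.001, 1.087]
force: [-0.3, 0.3, -0.6]
grip_width: 0.999
```

>>> arm_command([
  [0,0,8.1,-8.5,-23,0,85],
  [0,0,8.1,-8.5,-23,0,85],
  [0,0,7.6,-8.5,-23,0,85],
  [0,0,0,0,0,0,85],
])

```text
t: 6.6
tcp_pos: [407.8, -435.2, 369.5]
tcp_rot: [-3.138, -0.0, 1.491]
force: [-0.6, -0.3, -0.1]
grip_width: 1.0
```

```bash
python3 - <<'E'
from h import *
import pickle
o=arm.observe();print(o['tcp_pos'],o['tcp_rot'],o['joint_positions'].round(2),o['grip_width'])
m=arm.camera_model('wrist')
img=arm.read_camera('wrist');cv2.imwrite('pics/w8.png',img);pickle.dump((m,img),open('w8.pkl','wb'))
E
```

```text
[ 407.78446271 -435.19358224  369.52131593] [-3.13785704e+00 -4.83882760e-05  1.49118729e+00] [ 0.82  0.33 -0.1   1.71  0.04  1.1   0.63] 1.0001106079189868
```

View pics/w8.png

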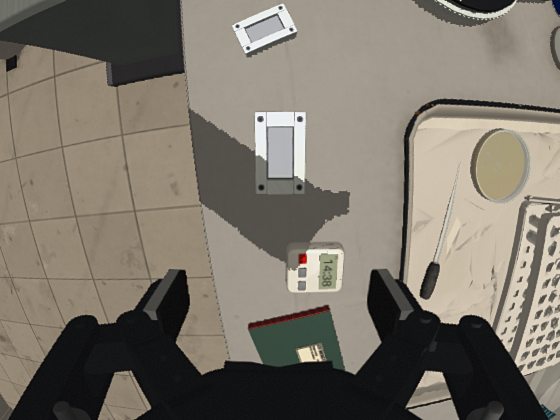

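```bash
python3 - <<'E'
from h import *
import pickle;m,img=pickle.load(open('w8.pkl','rb'))
cv2.imwrite('pics/w8c.png',cv2.resize(img[100:205,230:330],None,fx=5.5,fy=5.5,interpolation=cv2.INTER_CUBIC))
E
```

```text
(no output)
```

View pics/w8c.png

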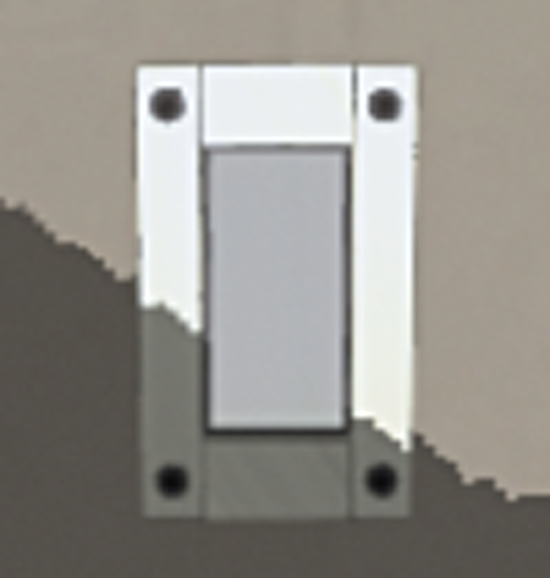

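```bash
python3 - <<'E'
from h import *
import pickle;m,img=pickle.load(open('w8.pkl','rb'))
for n,P in(('corner',((137,66),(418,66),(409,519),(143,517))),('screw',((168,104),(385,104),(382,480),(173,480)))):
    C=[bp(m,(230+x/5.5-.4,100+y/5.5-.4),30,True)[:2] for x,y in P]
    a=lambda p,q:np.degrees(np.arctan2(*(q-p)[::-1]))
    print(n,sum(C)/4,[np.linalg.norm(C[i]-C[(i+1)%4]).round(1) for i in range(4)],a(C[3],C[0]),a(C[2],C[1]))
E
```

```text
corner [ 410.62034089 -397.29861544] [np.float64(47.9), np.float64(80.0), np.float64(47.4), np.float64(79.6)] 85.44827988353369 85.13846614870187
screw [ 410.67325779 -397.16228934] [np.float64(37.0), np.float64(66.2), np.float64(37.0), np.float64(66.2)] 85.62254632567196 85.63978298153239
```

>>> arm_command([
  [0,0,0,3,38,0,85],
  [0,0,0,0,0,-35,85],
  [0,0,0,0,0,-35,85],
  [0,0,0,0,0,-35,85],
  [0,0,0,0,0,0,85],
])

```text
t: 7.15
tcp_pos: [412.3, -390.5, 261.3]
tcp_rot: [-3.132, -0.008, 1.497]
force: [-0.7, 1.0, -0.0]
grip_width: 0.995
```

```bash
python3 - <<'E'
from h import *
o=arm.observe();print(o['tcp_pos'],o['tcp_rot'])
img=arm.read_camera('wrist');cv2.imwrite('pics/w9.png',img)
E
```

```text
[ 412.28144607 -390.45701811  261.31949308] [-3.13219666 -0.0080368   1.49731013]
```

View pics/w9.png

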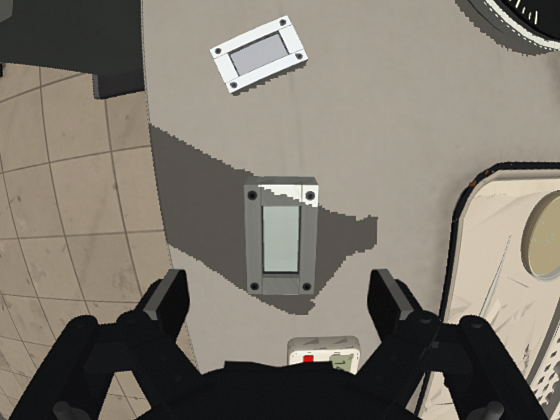

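>>> arm_command([
  [0,0,0,0,0,0,85],
  [0,0,0,0,0,-30,85],
  [0,0,0,0,0,-30,85],
  [0,0,0,0,0,0,85],
  [0,0,0,0,0,0,85],
])

```text
t: 7.7
tcp_pos: [414.5, -394.2, 208.4]
tcp_rot: [3.14, 0.001, 1.496]
force: [0.3, -1.0, 0.0]
grip_width: 0.999
```

>>> arm_command([
  [0,0,0,-3.8,-3,-12,85],
  [0,0,0,0,0,-13,85],
  [0,0,0,0,0,0,85],
  [0,0,0,0,0,0,85],
])

```text
t: 8.1
tcp_pos: [409.8, -396.7, 181.5]
tcp_rot: [-3.141, -0.0, 1.496]
force: [0.0, -0.4, -0.2]
grip_width: 0.996
```

```bash
python3 - <<'E'
from h import *
o=arm.observe();print(o['tcp_pos'],o['tcp_rot'],o['force'])
img=arm.read_camera('wrist');cv2.imwrite('pics/w10.png',img)
img=arm.read_camera('side');cv2.imwrite('pics/s10.png',cv2.resize(img[150:330,130:330],None,fx=3,fy=3))
E
```

```text
[ 409.83891277 -396.72228048  181.46996149] [-3.14114397e+00 -4.91244911e-04  1.49593828e+00] [ 0.04666734 -0.35192659 -0.21771409]
```

View pics/w10.png

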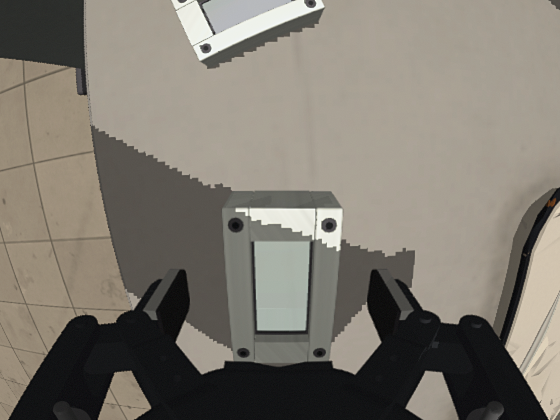

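View pics/s10.png

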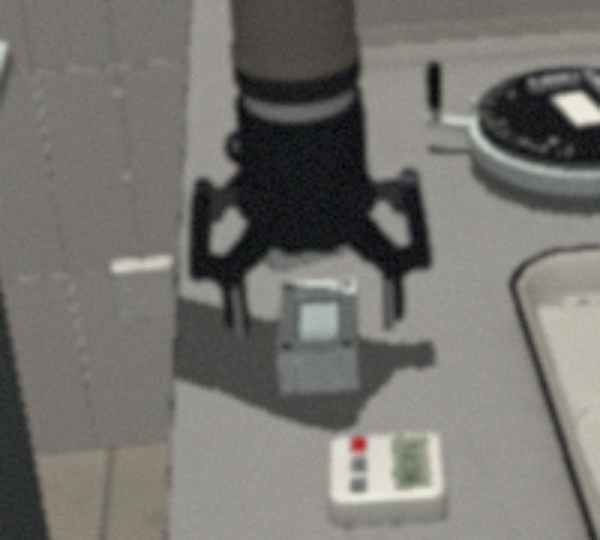

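>>> arm_command([
  [0,0,0,0.5,0,2,60],
  [0,0,0,0,0,0,40],
  [0,0,0,0,0,0,30],
  [0,0,0,0,0,0,30],
  [0,0,0,0,0,0,30],
])

```text
t: 8.7
tcp_pos: [411.0, -397.1, 184.6]
tcp_rot: [3.14, 0.001, 1.496]
force: [0.9, 0.5, 6.1]
grip_width: 0.547
```

```bash
python3 - <<'E'
from h import *
o=arm.observe();print(o['tcp_pos'],o['tcp_rot'],o['force'],o['grip_width'])
m=arm.camera_model('wrist')
img=arm.read_camera('wrist');cv2.imwrite('pics/w11.png',img)
E
```

```text
[ 410.97194693 -397.05445728  184.55786298] [3.14013517e+00 9.51009401e-04 1.49619388e+00] [0.86413732 0.49479034 6.12670824] 0.5473213077869523
```

View pics/w11.png

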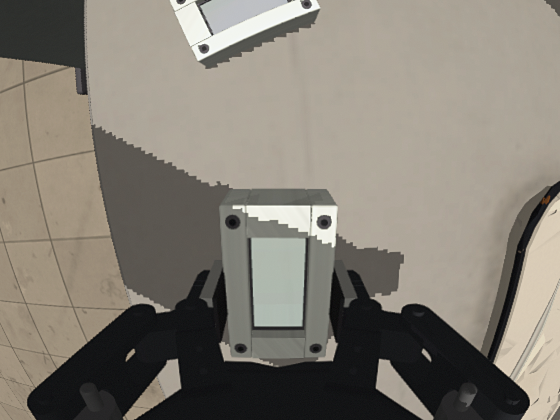

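>>> arm_command([
  [0,0,0,0,0,20,30],
  [0,0,0,0,0,35,30],
  [0,0,0,0,0,35,30],
  [0,0,0,0,0,20,30],
  [0,0,0,0,0,0,30],
])

```text
t: 9.25
tcp_pos: [411.2, -397.4, 296.3]
tcp_rot: [3.137, 0.003, 1.496]
force: [0.7, 0.4, -2.4]
grip_width: 0.548
```

```bash
python3 - <<'E'
from h import *
o=arm.observe();print(o['tcp_pos'],o['tcp_rot'],o['force'],o['grip_width'])
img=arm.read_camera('side');cv2.imwrite('pics/s12.png',cv2.resize(img[100:330,130:330],None,fx=2.6,fy=2.6))
E
```

```text
[ 411.17911058 -397.41796889  296.25055386] [3.13710624 0.00340338 1.49600777] [ 0.65974497  0.39919059 -2.44486492] 0.5475096892567541
```

View pics/s12.png

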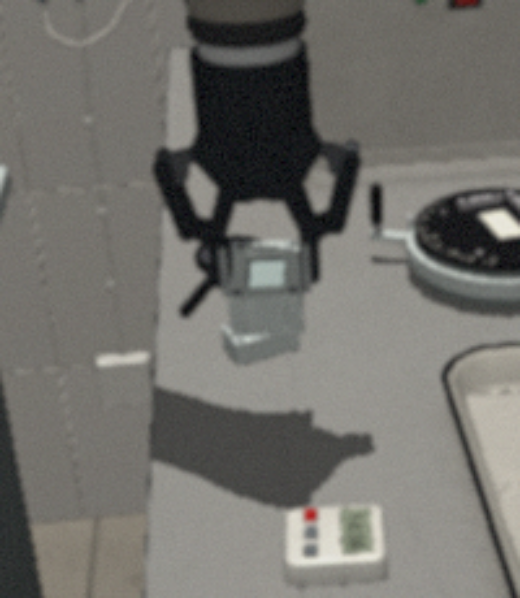

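>>> arm_command([
  [0,0,2,26.3,27,0,30],
  [0,0,2,26.3,27,0,30],
  [0,0,2,26.3,27,0,30],
  [0,0,2,26.3,27,0,30],
  [0,0,2,26.3,27,0,30],
])

```text
t: 9.8
tcp_pos: [541.8, -260.2, 290.8]
tcp_rot: [-3.137, -0.002, 1.672]
force: [0.6, -0.2, -1.2]
grip_width: 0.542
```

>>> arm_command([
  [0,0,2,26.3,27,0,30],
  [0,0,2,26.3,27,0,30],
  [0,0,1.5,26.3,27,0,30],
  [0,0,0,0,0,0,30],
  [0,0,0,0,0,0,30],
])

```text
t: 10.3
tcp_pos: [620.5, -179.3, 290.7]
tcp_rot: [-3.137, -0.002, 1.769]
force: [-0.4, -0.5, -3.3]
grip_width: 0.547
```

```bash
python3 - <<'E'
from h import *
o=arm.observe();print(o['tcp_pos'],o['tcp_rot'],o['force'],o['grip_width'])
img=arm.read_camera('wrist');cv2.imwrite('pics/w13.png',img)
E
```

```text
[ 620.52417192 -179.26219209  290.74902744] [-3.13734045e+00 -2.47700521e-03  1.76949134e+00] [-0.41599415 -0.45825794 -3.25479139] 0.547354430588667
```

View pics/w13.png

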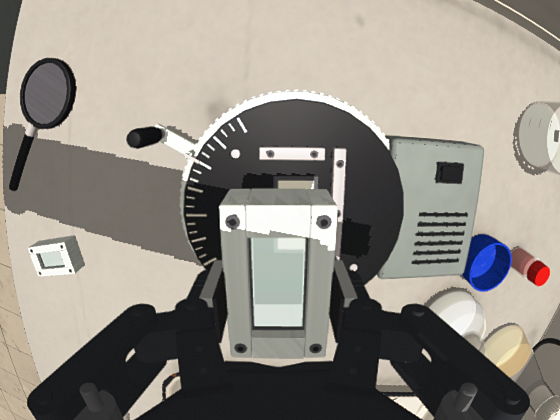

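>>> arm_command([
  [0,0,0,0,0,-25,30],
  [0,0,0,0,0,-22,30],
  [0,0,0,0,0,-10,30],
  [0,0,0,0,0,0,30],
  [0,0,0,0,0,0,30],
])

```text
t: 10.85
tcp_pos: [620.8, -181.6, 237.1]
tcp_rot: [3.141, 0.0, 1.765]
force: [0.6, 0.1, -1.9]
grip_width: 0.545
```

```bash
python3 - <<'E'
from h import *
o=arm.observe();print(o['tcp_pos'],o['tcp_rot'],o['force'],o['grip_width'])
img=arm.read_camera('wrist');cv2.imwrite('pics/w14.png',img)
img=arm.read_camera('side');cv2.imwrite('pics/s14.png',cv2.resize(img[90:230,250:420],None,fx=4,fy=4,interpolation=cv2.INTER_CUBIC))
E
```

```text
[ 620.7545219  -181.62954219  237.05184825] [3.14131656e+00 4.41251434e-04 1.76539986e+00] [ 0.64858649  0.12421828 -1.90695501] 0.5449255934096942
```

View pics/w14.png

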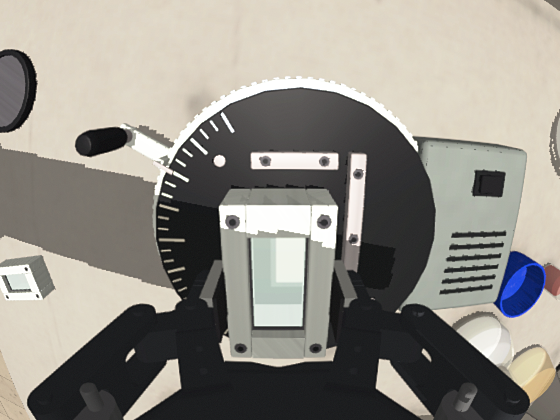

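View pics/s14.png

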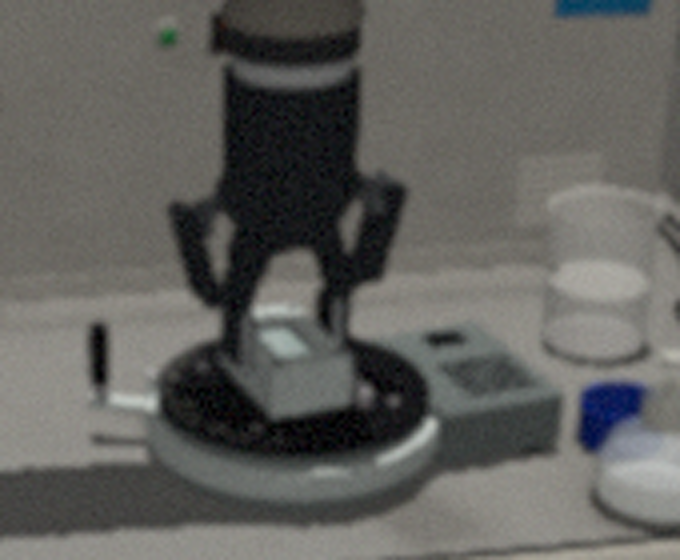

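>>> arm_command([
  [0,0,0,0,0,-4,30],
  [0,0,0,0,0,-2,30],
  [0,0,0,0,0,0,30],
  [0,0,0,0,0,0,30],
])

```text
t: 11.35
tcp_pos: [620.9, -180.7, 230.8]
tcp_rot: [3.141, 0.0, 1.767]
force: [-0.2, -0.2, -2.6]
grip_width: 0.544
```

>>> arm_command([
  [0,0,0,0,0,-1,30],
  [0,0,0,0,0,0,30],
])

```text
t: 11.55
tcp_pos: [620.9, -180.8, 229.7]
tcp_rot: [3.142, -0.0, 1.767]
force: [-0.9, 0.1, -2.1]
grip_width: 0.546
```

>>> arm_command([
  [0,0,0,0,0,-1,30],
  [0,0,0,0,0,0,30],
])

```text
t: 11.75
tcp_pos: [620.9, -180.8, 229.6]
tcp_rot: [-3.142, 0.0, 1.767]
force: [-2.9, 0.4, 4.0]
grip_width: 0.545
```

>>> arm_command([
  [0,0,0,1.9,2.4,0,30],
  [0,0,0,1.9,2.4,0,30],
  [0,0,0,1.9,2.4,0,30],
  [0,0,0,0,0,0,30],
])

```text
t: 12.15
tcp_pos: [627.2, -174.2, 229.6]
tcp_rot: [3.14, 0.002, 1.767]
force: [-1.8, -2.9, 4.8]
grip_width: 0.548
```

>>> arm_command([
  [0,0,0,1.0,0.2,0,30],
  [0,0,0,0,0,0,30],
])

```text
t: 12.35
tcp_pos: [627.6, -174.2, 229.6]
tcp_rot: [-3.141, 0.001, 1.766]
force: [-3.9, -2.8, 7.8]
grip_width: 0.549
```

>>> arm_command([
  [0,0,0,1.0,0.2,0,30],
  [0,0,0,0,0,0,30],
])

```text
t: 12.55
tcp_pos: [628.1, -174.1, 229.6]
tcp_rot: [-3.14, 0.001, 1.766]
force: [-5.7, -2.5, 9.1]
grip_width: 0.547
```

>>> arm_command([
  [0,0,0,-0.4,2.0,0,30],
  [0,0,0,0,0,0,30],
])

```text
t: 12.75
tcp_pos: [628.5, -172.1, 229.6]
tcp_rot: [3.14, 0.002, 1.766]
force: [-2.4, -2.8, 5.9]
grip_width: 0.545
```

>>> arm_command([
  [0,0,0,-0.3,1.5,0,30],
  [0,0,0,0,0,0,30],
])

```text
t: 12.95
tcp_pos: [628.6, -170.5, 229.6]
tcp_rot: [3.139, 0.002, 1.767]
force: [-0.8, -3.7, 5.0]
grip_width: 0.546
```

>>> arm_command([
  [0,0,0,1.5,0.3,0,30],
  [0,0,0,0,0,0,30],
])

```text
t: 13.15
tcp_pos: [629.2, -170.4, 229.6]
tcp_rot: [-3.141, 0.002, 1.766]
force: [-5.0, -3.8, 8.5]
grip_width: 0.543
```

>>> arm_command([
  [0,0,0,-0.3,1.5,0,30],
  [0,0,0,0,0,0,30],
])

```text
t: 13.35
tcp_pos: [629.1, -169.8, 229.6]
tcp_rot: [3.141, 0.003, 1.766]
force: [-1.2, -5.2, 6.8]
grip_width: 0.543
```

```bash
python3 - <<'E'
from h import *
o=arm.observe();print(o['tcp_pos'],o['tcp_rot'],o['force'],o['moment'])
img=arm.read_camera('wrist');cv2.imwrite('pics/w15.png',img);cv2.imwrite('pics/w15c.png',cv2.resize(img[100:380,150:430],None,fx=2.1,fy=2.1,interpolation=cv2.INTER_CUBIC))
E
```

```text
[ 629.12888518 -169.77089014  229.55961753] [3.14123534 0.00326638 1.76570091] [-1.19418096 -5.15356388  6.75901739] [-1.07306052  0.51536615  0.01885739]
```

View pics/w15c.png

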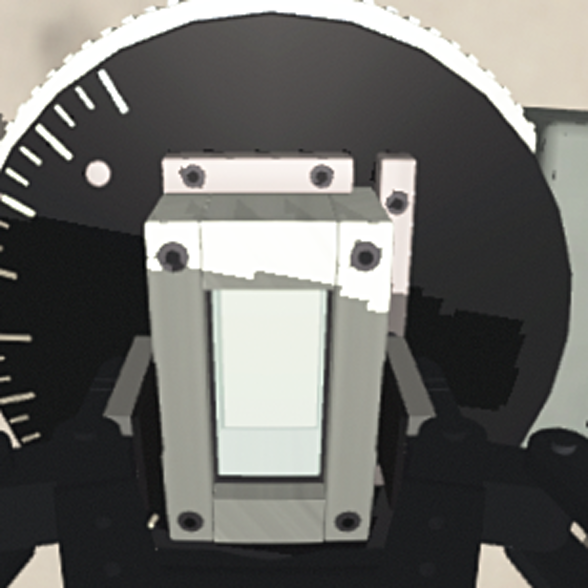

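>>> arm_command([
  [0,0,0,-0.2,1,0,30],
  [0,0,0,0,0,0,30],
])

```text
t: 13.6
tcp_pos: [629.0, -169.6, 229.6]
tcp_rot: [3.141, 0.005, 1.765]
force: [-1.6, -6.6, 5.6]
grip_width: 0.548
```

>>> arm_command([
  [0,0,0,-0.2,1,0,30],
  [0,0,0,0,0,0,30],
])

```text
t: 13.8
tcp_pos: [628.9, -169.3, 229.6]
tcp_rot: [3.14, 0.006, 1.765]
force: [-1.4, -8.2, 5.0]
grip_width: 0.548
```

>>> arm_command([
  [0,0,0,1,0.2,0,30],
  [0,0,0,0,0,0,30],
])

```text
t: 14.0
tcp_pos: [629.3, -169.3, 229.6]
tcp_rot: [-3.14, 0.005, 1.765]
force: [-3.8, -9.1, 8.0]
grip_width: 0.55
```

>>> arm_command([
  [0,0,0,1,0.2,0,30],
  [0,0,0,0,0,0,30],
])

```text
t: 14.2
tcp_pos: [629.7, -169.3, 229.6]
tcp_rot: [-3.138, 0.005, 1.765]
force: [-5.6, -7.7, 8.6]
grip_width: 0.545
```

>>> arm_command([
  [0,0,0,1.5,0.3,0,30],
  [0,0,0,1.5,0.3,0,30],
  [0,0,0,0,0,0,30],
])

```text
t: 14.5
tcp_pos: [631.0, -169.2, 229.7]
tcp_rot: [-3.132, 0.005, 1.764]
force: [-11.7, -8.3, 15.0]
grip_width: 0.544
```

>>> arm_command([
  [0,0,0,-0.3,1.5,0,30],
  [0,0,0,-0.3,1.5,0,30],
  [0,0,0,0,0,0,30],
])

```text
t: 14.8
tcp_pos: [630.6, -168.5, 229.7]
tcp_rot: [-3.134, 0.009, 1.764]
force: [-9.5, -12.3, 12.6]
grip_width: 0.541
```

```bash
python3 - <<'E'
from h import *
o=arm.observe();print(o['tcp_pos'],o['tcp_rot'],o['force'],o['moment'])
a=np.radians(11.2);f=o['force'];print('xb',f[0]*np.cos(a)+f[1]*np.sin(a),'yb',-f[0]*np.sin(a)+f[1]*np.cos(a))
img=arm.read_camera('wrist');cv2.imwrite('pics/w16.png',img);cv2.imwrite('pics/w16c.png',cv2.resize(img[100:380,150:430],None,fx=2.1,fy=2.1,interpolation=cv2.INTER_CUBIC))
E
```

```text
[ 630.59179355 -168.52881787  229.6898997 ] [-3.13366284  0.00870473  1.76359844] [ -9.52946531 -12.30899851  12.57769321] [-2.439873    1.9842771   0.42872659]
xb -11.738808467393408 yb -10.223626031427576
```

View pics/w16c.png

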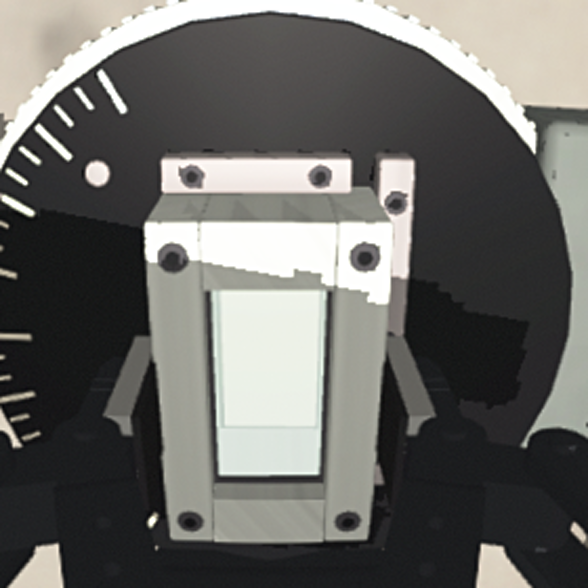

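>>> arm_command([
  [0.3,-0.2,0,0,0,0,30],
  [0.3,-0.2,0,0,0,0,30],
  [0,0,0,0,0,0,30],
])

```text
t: 15.15
tcp_pos: [629.9, -169.9, 229.6]
tcp_rot: [-3.14, 0.001, 1.763]
force: [-11.1, -15.1, 13.3]
grip_width: 0.545
```

```bash
cat > st.py <<'E'
from h import *
from scipy.spatial.transform import Rotation as R
o=arm.observe();a=np.radians(11.2);f=o['force']
print(o['t'],o['tcp_pos'].round(2),'toolz',R.from_euler('xyz',o['tcp_rot']).as_matrix()[:,2].round(4),'yaw',np.degrees(o['tcp_rot'][2]),'xb',f[0]*np.cos(a)+f[1]*np.sin(a),'yb',-f[0]*np.sin(a)+f[1]*np.cos(a),'z',f[2],o['moment'],o['grip_width'])
E
python3 st.py
```

```text
15.15 [ 629.91 -169.88  229.59] toolz [-9.0e-04 -1.3e-03 -1.0e+00] yaw 101.00949298981594 xb -13.816225555314377 yb -12.61126684949631 z 13.333713941544291 [-3.0644238   2.48329564  0.44471288] 0.5445320524077489
```

```bash
python3 - <<'E'
from h import *
import pickle
m=arm.camera_model('wrist');img=arm.read_camera('wrist');pickle.dump((m,img),open('w17.pkl','wb'))
cv2.imwrite('pics/w17a.png',cv2.resize(img[160:260,200:360],None,fx=5,fy=5,interpolation=cv2.INTER_CUBIC))
img=arm.read_camera('side');cv2.imwrite('pics/s17.png',cv2.resize(img[160:230,270:370],None,fx=7,fy=7,interpolation=cv2.INTER_CUBIC))
img=arm.read_camera('top');cv2.imwrite('pics/t17.png',cv2.resize(img[110:240,130:260],None,fx=4.5,fy=4.5,interpolation=cv2.INTER_CUBIC))
E
```

```text
(no output)
```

View pics/w17a.png

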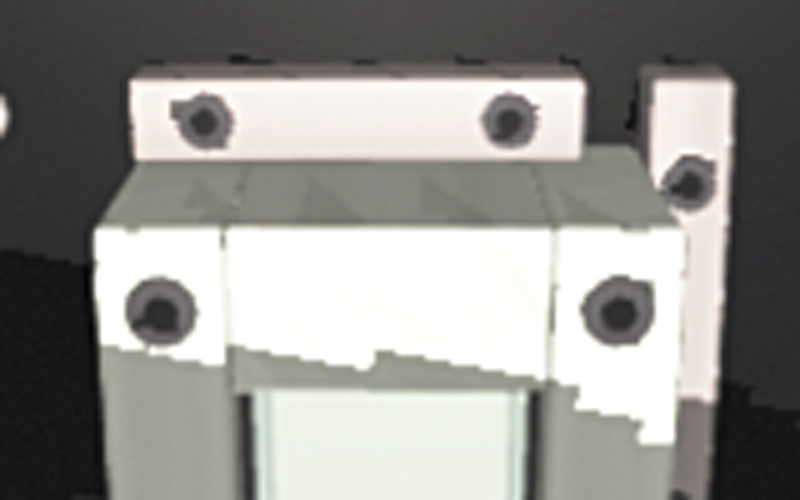

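View pics/s17.png

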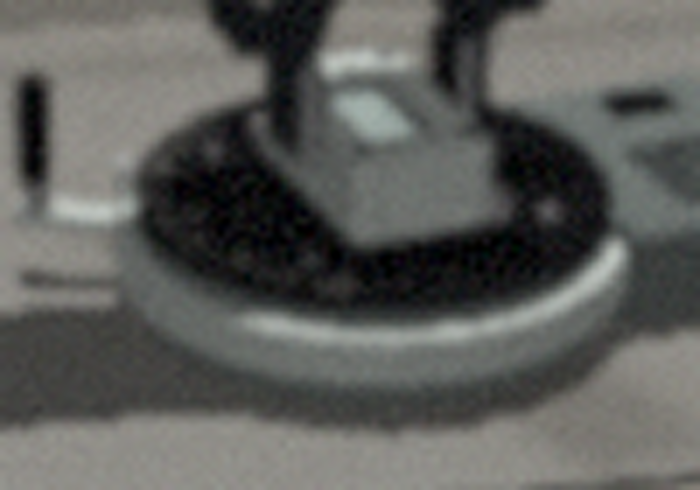

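View pics/t17.png

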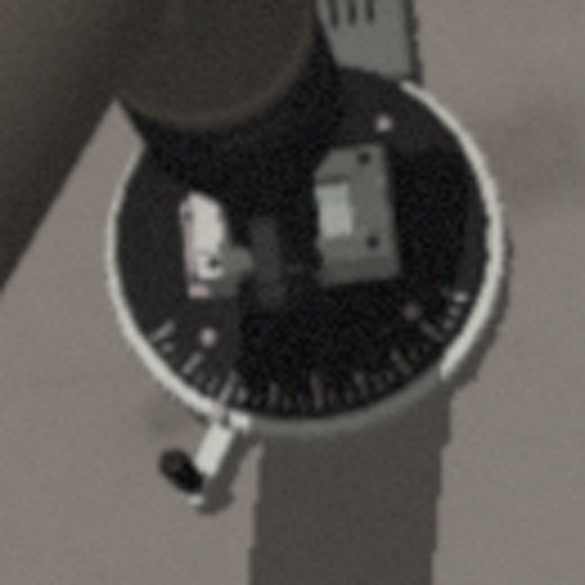

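```bash
python3 - <<'E'
from h import *
import pickle;m,img=pickle.load(open('w17.pkl','rb'))
a=np.radians(11.2);xb=np.array([np.cos(a),np.sin(a)]);yb=np.array([-xb[1],xb[0]]);s=np.array([628,-171.])
def f(x,y,z):
    p=bp(m,(200+(x+.5)/5-.5,160+(y+.5)/5-.5),z,True)[:2]-s;return (p@xb).round(2),(p@yb).round(2)
print('short face top edge',f(140,160,53),f(575,159,53),' far edge',f(135,78,53),f(580,78,53))
print('mount base edge',f(590,147,45),f(635,148,45))
print('mount top edge',f(95,230,75),f(685,230,75))
print('long face',f(650,82,53),f(655,150,53),'far',f(733,85,53))
print('mount right top',f(685,235,75),f(675,440,75),'right base corner',f(640,148,45))
E
```

```text
short face top edge (np.float64(-22.5), np.float64(40.71)) (np.float64(17.91), np.float64(40.63))  far edge (np.float64(-22.65), np.float64(48.49)) (np.float64(18.19), np.float64(48.28))
mount base edge (np.float64(20.27), np.float64(39.9)) (np.float64(24.72), np.float64(39.81))
mount top edge (np.float64(-22.85), np.float64(40.31)) (np.float64(24.48), np.float64(40.15))
long face (np.float64(24.7), np.float64(47.95)) (np.float64(25.4), np.float64(41.52)) far (np.float64(32.54), np.float64(47.75))
mount right top (np.float64(24.5), np.float64(39.73)) (np.float64(24.65), np.float64(21.83)) right base corner (np.float64(25.22), np.float64(39.82))
```

>>> arm_command([
  [0.2,-0.1,0,0.4,0.9,-0.0,30],
  [0.2,-0.1,0,0.3,0.8,0.5,30],
  [0,0,0,0,0,0,30],
  [0,0,0,0,0,0,30],
])

```text
t: 15.7
tcp_pos: [629.7, -170.4, 229.6]
tcp_rot: [3.141, -0.002, 1.762]
force: [-12.1, -17.8, 13.1]
grip_width: 0.545
```

```bash
python3 st.py
```

```text
15.7 [ 629.69 -170.44  229.56] toolz [ 2.0e-04  2.1e-03 -1.0e+00] yaw 100.96878668540812 xb -15.318167438136944 yb -15.064735094673482 z 13.051631291463371 [-3.91594161  2.78474627  0.62953228] 0.5450844835418674
```

>>> arm_command([
  [0,0,0,0.1,1.3,0.2,30],
  [0.1,0,0,0,1.2,0.2,30],
  [0,0,0,0,0,0,30],
  [0,0,0,0,0,0,30],
])

```text
t: 16.1
tcp_pos: [629.6, -170.2, 229.6]
tcp_rot: [3.141, -0.0, 1.761]
force: [-11.1, -21.7, 9.0]
grip_width: 0.544
```

```bash
python3 st.py; python3 - <<'E'
from h import *
img=arm.read_camera('wrist');cv2.imwrite('pics/w18a.png',cv2.resize(img[60:260,100:360],None,fx=3,fy=3,interpolation=cv2.INTER_CUBIC))
E
```

```text
16.1 [ 629.65 -170.15  229.59] toolz [ 6.e-04  6.e-04 -1.e+00] yaw 100.92571684406425 xb -15.11991907580233 yb -19.09370023258154 z 9.036706890632574 [-4.69202735  2.63114959  0.72088228] 0.5441243711410297
```

View pics/w18a.png

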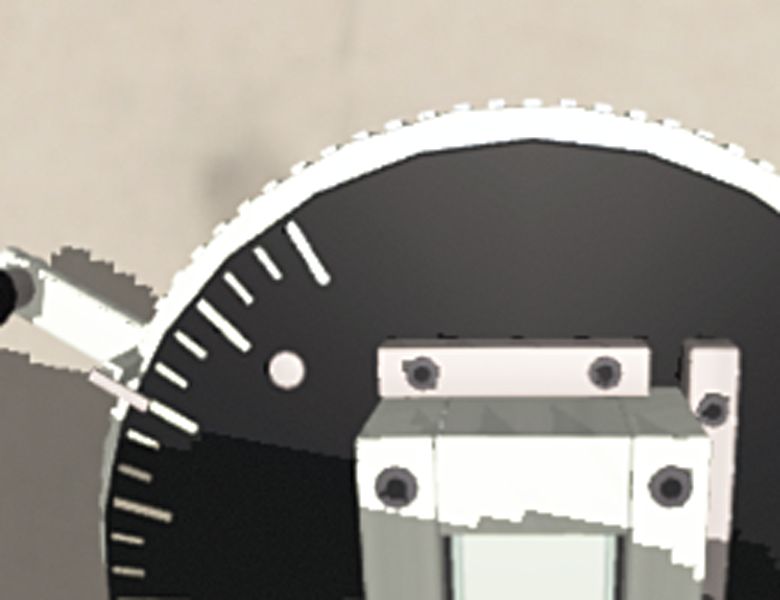

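>>> arm_command([
  [0,-0.1,0,1,0.2,0,30],
  [0,-0.1,0,1,0.2,0,30],
  [0,0,0,0,0,0,30],
  [0,0,0,0,0,0,30],
  [0,0,0,0,0,0,30],
])

```text
t: 16.65
tcp_pos: [630.0, -170.1, 229.6]
tcp_rot: [-3.14, -0.001, 1.761]
force: [-16.7, -22.7, 14.2]
grip_width: 0.545
```

```bash
python3 st.py
```

```text
16.65 [ 630.04 -170.09  229.56] toolz [-1.5e-03  3.0e-04 -1.0e+00] yaw 100.9065990126326 xb -20.806192150072366 yb -19.04756820996127 z 14.168287334616062 [-4.74298387  3.68351222  0.79562358] 0.544923273866604
```

```bash
python3 -c "
from cell import arm
print(arm.close_job())"
```

```text
the job is handed in; nothing more can be done
None
```

The polariscope is set up as asked, and I handed the job in at about 16.7 s with the arm still gripping and pressing; no verdict came back.

- **Lever:** I gripped the knob and swung it about 30° left. After release, and again in a close wrist picture just before the end, the index pointed at the second long mark left of centre.
- **Reference:** I picked up the larger of the two framed plates, set it on the stage and pushed it into the corner.
    - **Push:** At hand-in it was pressed at about 21 N into the long fence, 19 N into the short fence and 14 N down. That is more than friction alone should account for.
    - **Tilt:** The tool was within 0.1° of vertical, so the plate should be lying flat.
- **Fit in the corner:** The last image measurement, taken before the final push, put its faces within about 0.5 mm of both fences, which is as fine as the cameras can resolve. The tool's turn was 100.9°, against about 101.2° measured for the fences. That 0.3° is also within measurement error.
- **Other things on the bench:** I did not touch the analyser, the timer or the smaller look-alike plate, but I did not measure them again at the end.

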